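# Hang the salt-and-pepper caddy level on its stand

## Task

Hang the loaded salt-and-pepper caddy on the brass button of the stand by whichever of its five keyholes lets it hang level with the mill and the shaker standing in it: pass that keyhole's round opening over the button, then let the caddy down until the neck behind the button sits at the top of the narrow slot, and let go. Feel your way on and do not force the caddy against the stand; keep the mill and the shaker upright in their wells, and leave the other things on the worktop where they are.

Things in the scene. Friction and masses are not known exactly. Their poses are not given: they have to be found in the camera images.
- caddy: Caddy to hang, 200 g empty, balanced about its middle: wooden tray 248 (along its y) x 72 (x) x 8 mm with round ends; across its middle, along y, an upright green plate 6 mm thick (x -3 to +3 mm), 108 mm wide, 172 mm high, with five keyholes; left and right of it a well for a load. Starts loaded, standing on the worktop. Origin: centre of the tray's underside; z up.
- grip (a point): Middle of the green plate's top edge, 172 mm above the caddy's underside, axes as the caddy's. The place to grip: the plate's top 43 mm, above the keyholes, are plain, 6 mm thick and 108 mm wide along y.
- well_left (a point): Centre of the tray floor in the well at y = +88 mm of the caddy, 8 mm above its underside: a steel ring 63 mm inside, 20 mm high over the tray.
- well_right (a point): The same for the well at y = -88 mm.
- pepper_mill: Dark wooden pepper mill, 58 mm across, 150 mm high, about 230 g (within 8 percent), standing loose in one of the two wells (left or right varies). Origin: centre of its foot.
- salt_shaker: Glass salt shaker with a steel top, 44 mm across, 90 mm high, about 100 g, standing loose in the other well. Origin: centre of its foot.
- stand: Fixed steel stand: round dark foot, 60 mm radius, 14 mm high, centred 20 mm to -x of the post; post of 7.5 mm radius, 210 mm high; clamped to it (clamp 13 mm radius, black thumbscrew to +y) a level arm, a rod 12 mm thick that points along the stand's -x and ends in shoulder, neck and button. Origin: post's axis at worktop height; z up.
- button_nominal (a point): Tip of the domed brass button, 11 mm across, at x = -90 mm of the stand, y = 0, drawn at the middle of its height range, 178 mm: the arm is set by hand anywhere from 160 to 196 mm (axis height; same x, y), which is not reported and has to be seen or felt. The clamp holds firm against 50 N. Rod, shoulder, neck and button share one level axis.
- shoulder_nominal (a point): Front face of the shoulder (18 mm across) at x = -72 mm of the stand, again drawn at the middle of the height range. From it the neck, 6 mm thick, runs 9 mm to the back of the button at x = -81 mm. The caddy's plate home against the shoulder has its middle at x = -75 mm.
- seat_1 (a point): Keyhole 1 of 5, at y = -42 mm of the caddy: middle of the plate, 125 mm above the underside, where the neck's axis lies when the caddy hangs by it. Its slot, 8.5 mm wide, ends 3 mm above this point and runs down into a round opening 14 mm across, centred 15 mm below this point. Axes as the caddy's.
- seat_2 (a point): Keyhole 2 of 5, at y = -21 mm of the caddy: middle of the plate, 125 mm above the underside, where the neck's axis lies when the caddy hangs by it. Its slot, 8.5 mm wide, ends 3 mm above this point and runs down into a round opening 14 mm across, centred 15 mm below this point. Axes as the caddy's.
- seat_3 (a point): Keyhole 3 of 5, at y = +0 mm of the caddy: middle of the plate, 125 mm above the underside, where the neck's axis lies when the caddy hangs by it. Its slot, 8.5 mm wide, ends 3 mm above this point and runs down into a round opening 14 mm across, centred 15 mm below this point. Axes as the caddy's.
- seat_4 (a point): Keyhole 4 of 5, at y = +21 mm of the caddy: middle of the plate, 125 mm above the underside, where the neck's axis lies when the caddy hangs by it. Its slot, 8.5 mm wide, ends 3 mm above this point and runs down into a round opening 14 mm across, centred 15 mm below this point. Axes as the caddy's.
- seat_5 (a point): Keyhole 5 of 5, at y = +42 mm of the caddy: middle of the plate, 125 mm above the underside, where the neck's axis lies when the caddy hangs by it. Its slot, 8.5 mm wide, ends 3 mm above this point and runs down into a round opening 14 mm across, centred 15 mm below this point. Axes as the caddy's.
- mug_a: A loose bystander, to be left where it stands: white mug, 62x85x51 mm.
- tumbler: A loose bystander, to be left where it stands: glass tumbler, 66 mm across, 82 mm high.
- timer: A loose bystander, to be left where it stands: red and white kitchen timer, 64 mm across, 48 mm high.

How it is judged:
By the outcome, as a careful person would: the job done as asked, in the order asked, and still so for the second after the job is handed in, with the robot touching nothing.
It also fails if it takes over 58 s, if anything falls off the work surface, if the arm or the gripper's body presses on something with over 40 N, if the wrist force passes 120 N, or if a joint passes its speed limit or range.

## Robot

A 6-joint arm with a two-finger parallel gripper is mounted at the origin on a cart in front of the work surface, level with it; the furniture and walls round the work are solid. World frame = base frame: x ahead of the robot, y to its left, z up, the work surface at z = 0. Lengths are in m, angles in rad, forces in N, time in s.
With the tool pointing down it reaches from about 0.4 to 0.825 m from the base axis. Payload 7 kg.
Tool frame: the origin (TCP) lies midway between the tips of the shut fingers; the grasp point (between the pads) lies 19 mm behind it; z points along the fingers, y is the direction in which the jaws open and shut (so a half turn about z gives the same grasp; the last joint's range is limited). The gripper opens to 85 mm and grips with 20 to 120 N. Pads are 22 mm wide; open, the fingers measure 114 mm over their backs; the gripper's body (76 mm by 85 mm) begins 54 mm behind the grasp point. The pads swing forward as they close: fully open they stand 13 mm farther back than shut.
Start: joints at [1.505, 0.359, 0.012, 0, -1.224, -0.288], TCP at [0.234, 0.633, 0.231] pointing down, gripper open.
Joint ranges: [-3.07, 3.07], [-1.43, 2.12], [-1.02, 1.25], [-3.03, 1.67], [-3.05, -0], [-3.03, 3.03]. Speed limits (rad/s): [2.39, 2.39, 3.01, 3.14, 3.14, 3.14].

## Interface

Orientations are given as a unit quaternion [x, y, z, w].
In Python, from plant import readout, read_camera, sign_off gives the robot as it stands. The module is installed in compiled form; this text tells all that it offers.
- The arm moves only by the tool arm_command, never from a script. Its arguments are lists of equal length, an entry for each row: "dp": the shift along the tool's x, y, z in mm, a list of three; "rotation": the turn, a rotation vector about the tool's x, y, z in degrees, a list of three; "hand": the finger opening in mm, from 0 to 85.4. In form: {"dp": [[dx, dy, dz], ...], "rotation": [[wx, wy, wz], ...], "hand": [hand, ...]}. A call has 1 to 12 rows; each row shifts and turns the commanded pose from where the row before left it, along the tool's axes as they then stand; what a row does not reach is not made up. A row lasts 1/10 s, in which the tool goes at most 50 mm and 8.59 degrees, less where a joint would pass 70% of its speed; a pose out of reach is approached as far as the arm can. A call with a gripper value outside its range is refused whole. The fingers move at their own pace and stop on an object; "squeeze" is the grip in N (left out, the last holds). Time passes only in rows, so rows that do not move let the fingers close. It gives the time, the measured TCP pose, the force and the opening at its end, in the units of the state.
- readout.state(): the state, without advancing time (a new reading comes with each control period).
- read_camera(name): name is "side" or "top"; returns a dict with "frame" (420x560x3 uint8, red, green, blue), "camera_matrix" (3x3 intrinsics, pixels), "T" (4x4, takes a point from camera to world coordinates). Camera axes: x right, y up, looking along -z (the intrinsics and any distortion apply to the point x, -y, -z); pixel columns grow to the right and rows downward; lengths in m; the calibration is good to about 2 mm. A picture is of the moment at which its call begins. There is no depth.
- sign_off(): hands the job in, once; it reports no verdict.
The state is a dict: "clock": time; "q": joint angles; "joint_velocities": joint speeds; "joint_torque": joint torques, N m; "tcp_pos": TCP position; "ee_rot": TCP orientation; "force": force on the tool from outside, world axes, zero at the start; "wrist_torque": the same for the moment, N m; "grip_width": finger opening in m.
Only numpy, scipy, OpenCV 4.12 (cv2) and the standard library are available. Lean on these libraries where they do the work, as an engineer would, in place of code of your own. Each camera call takes 0.05 s, during which the arm holds its last target. There are 200 camera calls.

## Working session

There is one attempt and no reset: what is moved stays moved. The work goes in short steps, Python scripts to look and compute and a tool call to move; the robot and the scene stay as the last step left them, time stands still between calls to the robot, and variables do not carry over. Pictures are saved under pics/ and viewed, about 8 in all and at most 12, crops included, and the job is handed in when it is done.

Besides the shell and the picture viewer there is one more tool, called after "Request:" as name(argument=value, ...) on one line, values as JSON. arm_command: Moves the arm, as the interface text tells. Its arguments: {"type":"object","properties":{"dp":{"type":"array"},"rotation":{"type":"array"},"hand":{"type":"array"},"squeeze":{"type":"number"}},"required":["dp","rotation","hand"]}

```bash
mkdir -p pics; python3 - <<'E'
from plant import readout, read_camera
import cv2,numpy as np,pickle
d={n:read_camera(n) for n in("side","top")}
pickle.dump(d,open('d0.pkl','wb'))
for n in d:
    cv2.imwrite(f'pics/{n}0.png',cv2.resize(d[n]['frame'][:,:,::-1],(784,588),interpolation=cv2.INTER_CUBIC))
    print(n,d[n]['camera_matrix'].round(1).tolist(),d[n]['T'].round(3).tolist(),d[n].keys())
s=readout.state();print(s)
E
```

```text
side [[478.5, 0.0, 281.9], [0.0, 478.5, 212.2], [0.0, 0.0, 1.0]] [[-0.987, -0.064, 0.148, 0.681], [0.16, -0.474, 0.866, 0.593], [0.015, 0.878, 0.478, 0.616], [0.0, 0.0, 0.0, 1.0]] dict_keys(['frame', 'camera_matrix', 'T'])
top [[498.3, 0.0, 283.4], [0.0, 498.3, 218.3], [0.0, 0.0, 1.0]] [[0.014, 0.998, -0.065, 0.489], [-1.0, 0.015, 0.01, -0.268], [0.011, 0.065, 0.998, 1.174], [0.0, 0.0, 0.0, 1.0]] dict_keys(['frame', 'camera_matrix', 'T'])
{'clock': 0.1, 'q': array([ 1.50508516e+00,  3.59277042e-01,  1.11627177e-02, -3.03270777e-04,
       -1.22407720e+00, -2.88074370e-01]), 'joint_velocities': array([ 0.00128496, -0.00128455,  0.00127136, -0.00030777, -0.00040967,
        0.00083572]), 'joint_torque': array([-8.64645099e-04, -5.84764016e+01,  2.94109726e+01,  6.95463225e+00,
       -3.18088576e-03,  4.62951789e-06]), 'tcp_pos': array([0.23374941, 0.63278938, 0.23048835]), 'ee_rot': array([ 9.84385893e-01, -1.76022463e-01, -6.42953104e-05,  7.09110012e-04]), 'force': array([ 0.37656807,  0.58955479, -0.17438496]), 'wrist_torque': array([ 0.05914225, -0.06925758,  0.00814378]), 'grip_width': 0.0856197956886064}
```

View pics/side0.png

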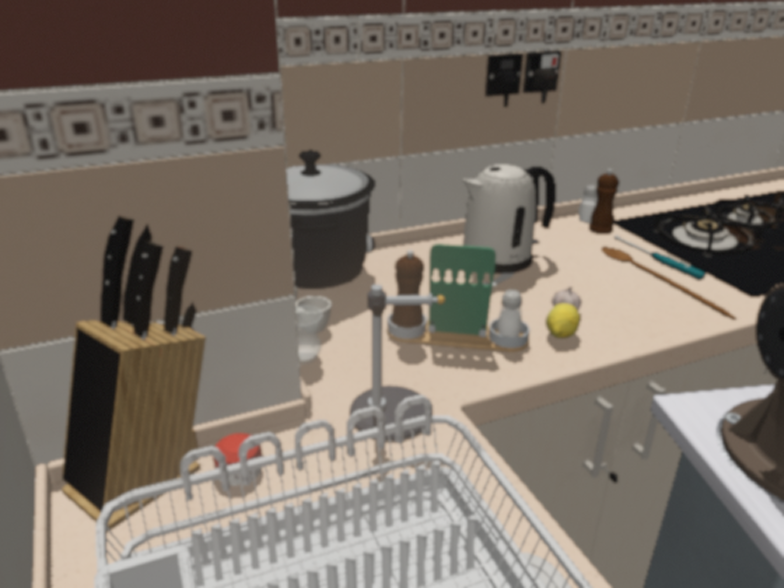

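View pics/top0.png

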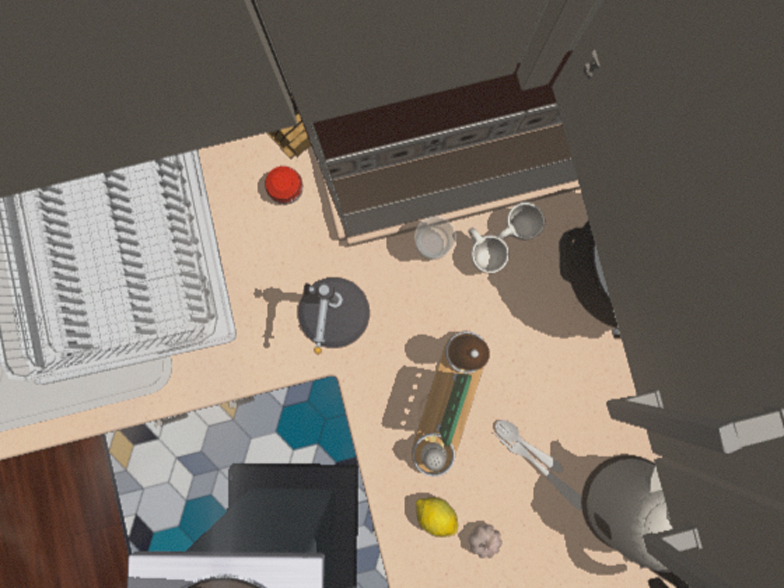

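Side view: the plate is at about (462,290), the mill is to its left at the far +x end, and the brass button is at (440,300). Top view: the plate runs from (462,375) to (445,440), the button is at (318,350), and the stand's arm points to −x.

```bash
cat > h.py <<'E'
import cv2,numpy as np
def ray(d,uv):
    K,T=d['camera_matrix'],d['T']; u=np.linalg.inv(K)@[uv[0],uv[1],1.]
    v=T[:3,:3]@(u*[1,-1,-1]); return T[:3,3],v/np.linalg.norm(v)
def onz(d,uv,z):
    o,v=ray(d,uv); return o+v*(z-o[2])/v[2]
def proj(d,p):
    T=d['T']; c=T[:3,:3].T@(np.asarray(p)-T[:3,3]); q=d['camera_matrix']@(c*[1,-1,-1]); return q[:2]/q[2]
def tri(d1,a,d2,b):
    o1,v1=ray(d1,a);o2,v2=ray(d2,b)
    s=np.linalg.lstsq(np.c_[v1,-v2],o2-o1,rcond=None)[0]
    p,q=o1+v1*s[0],o2+v2*s[1]; return (p+q)/2,np.linalg.norm(p-q)
def blob(d,lo,hi,box):
    h=cv2.cvtColor(d['frame'],cv2.COLOR_RGB2HSV); m=cv2.inRange(h,lo,hi)
    k=np.zeros_like(m);x0,y0,x1,y1=box;k[y0:y1,x0:x1]=m[y0:y1,x0:x1]; return k
E
python3 - <<'E'
from h import *;import pickle
d=pickle.load(open('d0.pkl','rb'));S,T=d['side'],d['top']
for n,c,b in(("side",S,(300,165,365,250)),("top",T,(300,255,345,330))):
    m=blob(c,(65,60,25),(95,255,200),b); cs=max(cv2.findContours(m,0,2)[0],key=cv2.contourArea)
    q=cv2.approxPolyDP(cv2.convexHull(cs),3,True)[:,0];print(n,q.tolist(),cv2.minAreaRect(cs))
    for p in q: print(p,(onz(c,p,.172)*1000).round(1))
bs=[]
for c,b in((S,(300,205,325,222)),(T,(218,240,238,258))):
    m=blob(c,(10,110,90),(28,255,255),b); ys,xs=np.nonzero(m);bs.append((xs.mean(),ys.mean()));print(len(xs),bs[-1],xs.min(),xs.max())
print(tri(S,bs[0],T,bs[1]))
a=np.hstack([cv2.resize(c['frame'][y:y+100,x:x+100,::-1],(400,400),interpolation=cv2.INTER_CUBIC) for c,x,y in((S,260,160),(T,200,180))]);cv2.imwrite('pics/c1.png',a)
E
```

```text
side [[349, 204], [345, 231], [340, 237], [324, 234], [310, 203]] ((330.0675354003906, 219.3904571533203), (35.905677795410156, 38.93946075439453), 87.95458984375)
[349 204] [ 404.9 -226.9  172. ]
[345 231] [ 442.1 -125.1  172. ]
[340 237] [ 456.7 -106.1  172. ]
[324 234] [ 482.5 -120.   172. ]
[310 203] [ 482.  -241.5  172. ]
top [[335, 269], [319, 316]] ((327.2265930175781, 292.5728454589844), (2.3460702896118164, 49.64148712158203), 17.818889617919922)
[335 269] [ 453.7 -383.2  172. ]
[319 316] [ 360.1 -351.9  172. ]
15 (np.float64(314.8), np.float64(213.06666666666666)) 313 316
21 (np.float64(226.42857142857142), np.float64(249.8095238095238)) 224 229
(array([ 0.48935582, -0.16685788,  0.18988281]), np.float64(0.0007443930927953558))
```

View pics/c1.png

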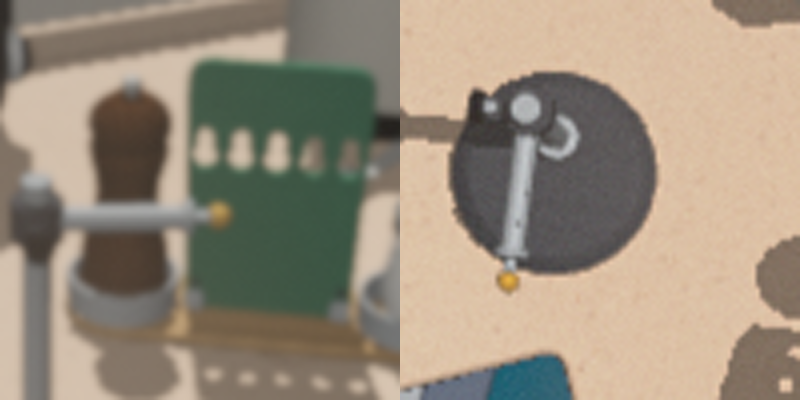

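```bash
python3 - <<'E'
from h import *;import pickle
d=pickle.load(open('d0.pkl','rb'));S,T=d['side'],d['top']
a,b=onz(S,(308.2,176),.172),onz(S,(353.8,179),.172);print('side corners',a,b,(a+b)/2,np.linalg.norm(a-b),np.degrees(np.arctan2(*(a-b)[1::-1])))
# top view: green incl dark, fit line
m=blob(T,(60,40,15),(100,255,220),(305,255,345,330));cs=max(cv2.findContours(m,0,2)[0],key=cv2.contourArea)
ys,xs=np.nonzero(m);r=cv2.minAreaRect(cs);print(r,len(xs))
bx=cv2.boxPoints(r);P=np.array([onz(T,p,.172) for p in bx]);print(P.round(4).tolist(),P.mean(0))
e=[onz(T,p,.172) for p in((335.5,268),(318.5,317))];print('yaw',np.degrees(np.arctan2(*(e[0]-e[1])[1::-1])))
po=onz(T,(231.25,207),.21);bu=onz(T,(226.43,249.8),.19);v=po-bu;print(po,bu,v[:2],np.linalg.norm(v[:2]),np.degrees(np.arctan2(v[1],v[0])))
for n,uv,z in(('mill',(468/1.4,352/1.4),.15),('shaker',(434/1.4,457/1.4),.09)):print(n,onz(T,uv,z))
for p in[(.41,-.37,.172)]:print(proj(S,p),proj(T,p))
E
```

```text
side corners [ 0.45812134 -0.37147373  0.172     ] [ 0.36013403 -0.34252365  0.172     ] [ 0.40912769 -0.35699869  0.172     ] 0.10217446496834157 -16.45963396667373
((327.0805358886719, 292.685791015625), (2.857272148132324, 51.240413665771484), 17.744670867919922) 173
[[0.3587, -0.3498, 0.172], [0.456, -0.3802, 0.172], [0.4543, -0.3857, 0.172], [0.3571, -0.3552, 0.172]] [ 0.40652834 -0.36771272  0.172     ]
yaw -18.764492811393392
[ 0.57199605 -0.1763964   0.21      ] [ 0.48901262 -0.16678512  0.19      ] [ 0.08298343 -0.00961128] 0.08353817413043649 -6.606654615487394
mill [ 0.48883977 -0.38393037  0.15      ]
shaker [ 0.32707756 -0.33960929  0.09      ]
[329.08956081 175.15535639] [328.26436594 290.87031961]
```

```bash
cat > plan.py <<'E'
import numpy as np
from scipy.spatial.transform import Rotation as R
def yawrot(y): # jaw (tool y) yaw deg, tool down
    a=np.radians(y+90); return R.from_matrix(np.c_[[np.cos(a),np.sin(a),0],[np.sin(a),-np.cos(a),0],[0,0,-1.]])
def rows(p0,r0,P,yaws,dec=0):
    out=[]
    for p,y in zip(P,yaws):
        rn=yawrot(y); d=(r0.inv().apply(np.array(p)-p0)*1000).round(dec); w=(r0.inv()*rn).as_rotvec(degrees=True).round(2)
        out.append((d.tolist(),w.tolist())); p0=p0+r0.apply(d/1000); r0=r0*R.from_rotvec(w,degrees=True)
    print('dp',[o[0] for o in out]);print('rot',[o[1] for o in out]);print('end',p0.round(4))
E
python3 - <<'E'
from plan import *;from plant import readout
s=readout.state();p0=s['tcp_pos'];r0=R.from_quat(s['ee_rot'])
n=28;t=np.arange(1,n+1)/n
th=np.radians(np.interp(t,[0,1],[np.degrees(np.arctan2(p0[1],p0[0])),np.degrees(np.arctan2(-.372,.4265))]))
r=np.interp(t,[0,.35,.75,1],[np.hypot(*p0[:2]),.48,.48,np.hypot(.372,.4265)])
z=np.interp(t,[0,.25,.85,1],[p0[2],.33,.33,.25])
y0=-110.3+0;P=np.c_[r*np.cos(th),r*np.sin(th),z]
Y=np.interp(t,[0,1],[y0,72.5-360])
rows(p0,r0,P[:12],Y[:12]);
E
```

```text
dp [[45.0, 21.0, -14.0], [45.0, 20.0, -14.0], [44.0, 18.0, -15.0], [43.0, 16.0, -14.0], [43.0, 14.0, -14.0], [42.0, 13.0, -14.0], [41.0, 11.0, -14.0], [40.0, 10.0, -0.0], [39.0, 9.0, -0.0], [37.0, 4.0, -0.0], [31.0, -13.0, -0.0], [30.0, -13.0, -0.0]]
rot [[0.08, -0.01, 6.35], [0.0, -0.0, 6.33], [0.0, -0.0, 6.33], [0.0, -0.0, 6.33], [0.0, -0.0, 6.33], [-0.0, -0.0, 6.33], [-0.0, -0.0, 6.32], [-0.0, -0.0, 6.33], [-0.0, -0.0, 6.33], [-0.0, -0.0, 6.33], [-0.0, -0.0, 6.33], [-0.0, -0.0, 6.33]]
end [0.4442 0.182  0.3295]
```

Request:
arm_command(dp=[[43,20,-14],[43,20,-14],[44,18,-14],[43,16,-14],[43,14,-14],[42,13,-14],[41,11,-14],[40,10,0],[39,9,0],[37,4,0],[31,-13,0],[30,-13,0]], rotation=[[0,0,6.3],[0,0,6.3],[0,0,6.3],[0,0,6.3],[0,0,6.3],[0,0,6.3],[0,0,6.3],[0,0,6.3],[0,0,6.3],[0,0,6.3],[0,0,6.3],[0,0,6.3]], hand=[60,60,60,60,60,60,60,60,60,60,60,60], squeeze=60)

```text
clock: 1.3
tcp_pos: [0.4425, 0.1839, 0.3294]
ee_rot: [-0.668, 0.744, 0.0, 0.0]
force: [0.6, -0.0, -0.6]
grip_width: 0.06
```

```bash
python3 - <<'E'
from plan import *;from plant import readout
s=readout.state();p0=s['tcp_pos'];r0=R.from_quat(s['ee_rot']);yx=r0.as_matrix()[:,1];y0=np.degrees(np.arctan2(yx[1],yx[0]));print(s['q'],p0,y0,s['force'])
n=18;t=np.arange(1,n+1)/n
th=np.interp(t,[0,1],[np.arctan2(p0[1],p0[0]),np.arctan2(-.372,.4265)])
r=np.interp(t,[0,.6,1],[np.hypot(*p0[:2]),.48,np.hypot(.372,.4265)])
z=np.interp(t,[0,.75,1],[p0[2],.33,.25])
P=np.c_[r*np.cos(th),r*np.sin(th),z]
Y=np.interp(t,[0,1],[y0,72.5]) if y0>72 else np.interp(t,[0,1],[y0,-287.5])
rows(p0,r0,P,Y)
E
```

```text
[ 8.05593906e-01 -2.37069763e-02 -2.35513051e-01 -1.34452740e-04
 -1.35845645e+00 -9.12354516e-01] [0.44250647 0.18392741 0.32944504] 173.88144292892537 [ 0.6096288  -0.00936641 -0.6014479 ]
dp [[26.0, -13.0, -0.0], [26.0, -15.0, -0.0], [25.0, -15.0, -0.0], [25.0, -17.0, -0.0], [24.0, -17.0, -0.0], [24.0, -18.0, -0.0], [23.0, -19.0, -0.0], [22.0, -19.0, -0.0], [21.0, -21.0, -0.0], [21.0, -21.0, -0.0], [18.0, -24.0, -0.0], [10.0, -30.0, -0.0], [10.0, -32.0, -1.0], [8.0, -33.0, 9.0], [8.0, -33.0, 18.0], [8.0, -35.0, 18.0], [6.0, -35.0, 18.0], [5.0, -36.0, 17.0]]
rot [[-0.01, 0.03, 5.63], [-0.0, -0.0, 5.63], [-0.0, -0.0, 5.64], [-0.0, -0.0, 5.63], [-0.0, -0.0, 5.63], [-0.0, 0.0, 5.63], [-0.0, 0.0, 5.64], [-0.0, 0.0, 5.63], [-0.0, 0.0, 5.63], [-0.0, 0.0, 5.63], [-0.0, 0.0, 5.64], [-0.0, 0.0, 5.63], [-0.0, 0.0, 5.63], [-0.0, 0.0, 5.63], [-0.0, 0.0, 5.63], [-0.0, 0.0, 5.64], [-0.0, 0.0, 5.63], [-0.0, 0.0, 5.63]]
end [ 0.4269 -0.3718  0.2504]
```

Request:
arm_command(dp=[[26,-13,0],[26,-15,0],[25,-15,0],[25,-17,0],[24,-17,0],[24,-18,0],[23,-19,0],[22,-19,0],[21,-21,0],[21,-21,0],[18,-24,0],[10,-30,0]], rotation=[[0,0,5.63],[0,0,5.63],[0,0,5.63],[0,0,5.63],[0,0,5.63],[0,0,5.63],[0,0,5.63],[0,0,5.63],[0,0,5.63],[0,0,5.63],[0,0,5.63],[0,0,5.63]], hand=[60,60,60,60,60,60,60,60,60,60,60,60])

```text
clock: 2.5
tcp_pos: [0.4653, -0.167, 0.3294]
ee_rot: [-0.142, 0.99, 0.0, 0.0]
force: [0.6, 0.1, 0.2]
grip_width: 0.0602
```

Request:
arm_command(dp=[[10,-32,0],[8,-33,9],[8,-33,17],[8,-35,17],[6,-35,17],[5,-36,17],[0,0,0],[0,0,0]], rotation=[[0,0,5.63],[0,0,5.63],[0,0,5.63],[0,0,5.63],[0,0,5.63],[0,0,5.63],[0,0,0],[0,0,0]], hand=[60,60,60,60,60,60,60,60])

```text
clock: 3.3
tcp_pos: [0.4286, -0.371, 0.2514]
ee_rot: [0.15, 0.989, 0.0, -0.001]
force: [0.4, -0.8, 0.4]
grip_width: 0.0599
```

```bash
python3 - <<'E'
from plan import *;from plant import readout,read_camera
from h import *
s=readout.state();p0=s['tcp_pos'];r0=R.from_quat(s['ee_rot']);yx=r0.as_matrix()[:,1];print(s['clock'],s['q'],p0,np.degrees(np.arctan2(yx[1],yx[0])),s['force'])
c=[read_camera(n) for n in('side','top')]
a=np.hstack([cv2.resize(d['frame'][y:y+120,x:x+100,::-1],(400,480),interpolation=cv2.INTER_CUBIC) for d,x,y in((c[0],280,110),(c[1],275,230))]);cv2.imwrite('pics/c2.png',a)
E
```

```text
3.3 [-3.68370808e-01  1.69847773e-01 -1.98764406e-01 -8.25830155e-05
 -1.20416816e+00 -1.50421035e+00] [ 0.42856346 -0.37098248  0.25138434] 72.70729024925761 [ 0.36768527 -0.80245011  0.43536452]
```

View pics/c2.png

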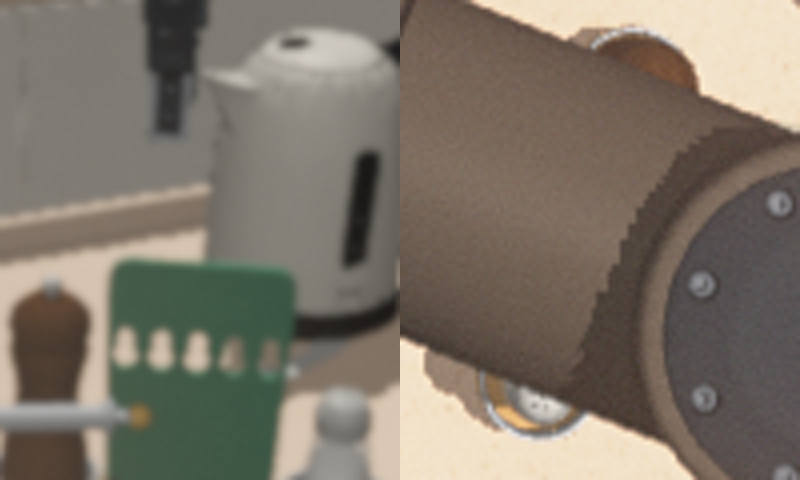

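Request:
arm_command(dp=[[0,0,35],[0,0,35],[0,0,25],[0,0,16],[0,0,0],[0,0,0],[0,0,0],[0,0,0],[0,0,0],[0,0,0],[0,0,0]], rotation=[[0,0,0],[0,0,0],[0,0,0],[0,0,0],[0,0,0],[0,0,0],[0,0,0],[0,0,0],[0,0,0],[0,0,0],[0,0,0]], hand=[60,60,60,60,60,30,15,8,0,0,0], squeeze=60)

```text
clock: 4.5
tcp_pos: [0.4297, -0.3708, 0.1421]
ee_rot: [0.15, 0.989, -0.0, 0.001]
force: [-0.4, 0.1, 5.4]
grip_width: 0.0053
```

Request:
arm_command(dp=[[0,0,0],[0,0,0],[0,0,0],[0,0,-5],[0,0,-10],[0,0,0],[0,0,0]], rotation=[[0,0,0],[0,0,0],[0,0,0],[0,0,0],[0,0,0],[0,0,0],[0,0,0]], hand=[0,0,0,0,0,0,0])

```text
clock: 5.2
tcp_pos: [0.4294, -0.3703, 0.1563]
ee_rot: [0.15, 0.989, 0.0, 0.0]
force: [-0.1, 0.6, -6.4]
grip_width: 0.0052
```

```bash
python3 - <<'E'
from plan import *;from plant import readout,read_camera
from h import *
s=readout.state();print(s['clock'],s['tcp_pos'],s['force'],s['wrist_torque'],s['grip_width'])
c=read_camera('side');cv2.imwrite('pics/c3.png',cv2.resize(c['frame'][130:270,240:400,::-1],(640,560),interpolation=cv2.INTER_CUBIC))
E
```

```text
5.2 [ 0.42935176 -0.37027187  0.15629045] [-0.05213064  0.5671403  -6.36938155] [ 0.07160224 -0.02279783 -0.01421249] 0.00519344577383723
```

View pics/c3.png

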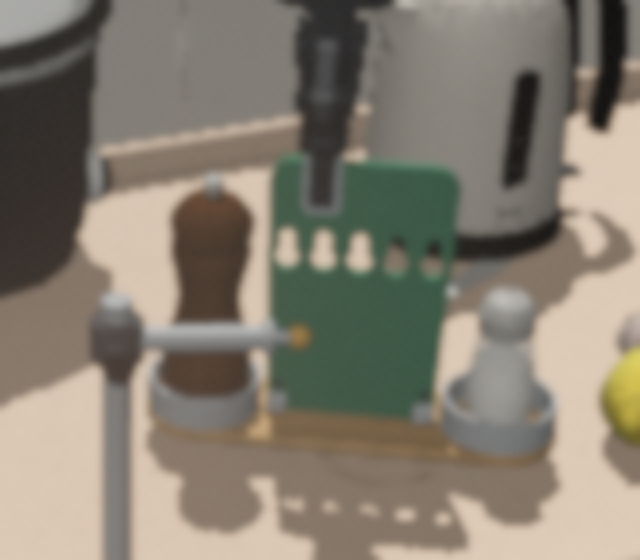

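```bash
python3 - <<'E'
from plan import *;from plant import readout
s=readout.state();p0=s['tcp_pos'];r0=R.from_quat(s['ee_rot'])
a=np.radians(-6.6);ex=np.array([np.cos(a),np.sin(a),0]);ey=np.array([-np.sin(a),np.cos(a),0]);B=np.array([.489,-.1668,.222])
P2=B-.0645*ex+.0017*ey;print(P2)
sm=lambda t:np.clip(t,0,1)**2*(3-2*np.clip(t,0,1))
n=36;t=np.arange(1,n+1)
z=p0[2]+(.255-p0[2])*sm(t/10)+(P2[2]-.255)*sm((t-26)/10)
xy=p0[:2]+np.outer(sm((t-10)/26),(P2-p0)[:2])
Y=72.7+100.7*sm((t-5)/23)
rows(p0,r0,np.c_[xy,z],Y)
E
```

```text
[ 0.42512285 -0.15769782  0.222     ]
dp [[0.0, 0.0, -3.0], [0.0, 0.0, -7.0], [0.0, 0.0, -11.0], [-0.0, 0.0, -14.0], [-0.0, 0.0, -14.0], [-0.0, 0.0, -15.0], [-0.0, 0.0, -14.0], [-0.0, 0.0, -11.0], [-0.0, 0.0, -7.0], [-0.0, 0.0, -3.0], [0.0, 1.0, 0.0], [0.0, 3.0, 0.0], [-0.0, 4.0, 0.0], [-1.0, 5.0, 0.0], [-2.0, 7.0, 0.0], [-3.0, 8.0, 0.0], [-4.0, 8.0, 0.0], [-6.0, 8.0, 0.0], [-7.0, 8.0, 0.0], [-9.0, 8.0, 0.0], [-9.0, 6.0, 0.0], [-11.0, 6.0, 0.0], [-11.0, 6.0, 0.0], [-12.0, 4.0, 0.0], [-11.0, 3.0, 0.0], [-12.0, 3.0, 0.0], [-11.0, 2.0, 1.0], [-11.0, 1.0, 2.0], [-10.0, 1.0, 4.0], [-9.0, 2.0, 5.0], [-8.0, 1.0, 5.0], [-7.0, 1.0, 4.0], [-5.0, 0.0, 5.0], [-5.0, 1.0, 4.0], [-2.0, 0.0, 2.0], [-1.0, 0.0, 1.0]]
rot [[0.02, -0.03, 0.08], [0.0, 0.0, -0.0], [0.0, 0.0, -0.0], [0.0, 0.0, -0.0], [0.0, 0.0, -0.0], [0.0, 0.0, -0.56], [0.0, 0.0, -1.59], [0.0, 0.0, -2.54], [0.0, 0.0, -3.39], [0.0, 0.0, -4.13], [0.0, 0.0, -4.78], [0.0, 0.0, -5.32], [0.0, 0.0, -5.77], [-0.0, 0.0, -6.11], [-0.0, 0.0, -6.37], [-0.0, 0.0, -6.51], [-0.0, 0.0, -6.56], [-0.0, 0.0, -6.52], [-0.0, 0.0, -6.36], [-0.0, 0.0, -6.12], [-0.0, 0.0, -5.77], [-0.0, 0.0, -5.32], [-0.0, 0.0, -4.77], [-0.0, 0.0, -4.13], [-0.0, 0.0, -3.39], [-0.0, 0.0, -2.54], [-0.0, 0.0, -1.6], [-0.0, 0.0, -0.55], [-0.0, 0.0, -0.0], [-0.0, 0.0, -0.0], [-0.0, 0.0, -0.0], [-0.0, 0.0, -0.0], [-0.0, 0.0, -0.0], [-0.0, 0.0, -0.0], [-0.0, 0.0, -0.0], [-0.0, 0.0, -0.0]]
end [ 0.4256 -0.1579  0.222 ]
```

Request:
arm_command(dp=[[0,0,-3],[0,0,-7],[0,0,-11],[0,0,-14],[0,0,-14],[0,0,-15],[0,0,-14],[0,0,-11],[0,0,-7],[0,0,-3],[0,1,0],[0,3,0]], rotation=[[0,0,0],[0,0,0],[0,0,0],[0,0,0],[0,0,0],[0,0,-0.5],[0,0,-1.6],[0,0,-2.5],[0,0,-3.4],[0,0,-4.1],[0,0,-4.8],[0,0,-5.3]], hand=[0,0,0,0,0,0,0,0,0,0,0,0])

```text
clock: 6.45
tcp_pos: [0.4296, -0.3666, 0.2565]
ee_rot: [-0.045, 0.999, -0.0, 0.001]
force: [0.2, 0.3, -5.4]
grip_width: 0.005
```

Request:
arm_command(dp=[[0,4,0],[-1,5,0],[-2,7,0],[-3,8,0],[-4,8,0],[-6,8,0],[-7,8,0],[-9,8,0],[-9,6,0],[-11,6,0],[-11,6,0],[-12,4,0]], rotation=[[0,0,-5.8],[0,0,-6.1],[0,0,-6.4],[0,0,-6.5],[0,0,-6.6],[0,0,-6.5],[0,0,-6.4],[0,0,-6.1],[0,0,-5.8],[0,0,-5.3],[0,0,-4.8],[0,0,-4.1]], hand=[0,0,0,0,0,0,0,0,0,0,0,0])

```text
clock: 7.65
tcp_pos: [0.4268, -0.251, 0.2564]
ee_rot: [-0.613, 0.79, -0.0, 0.0]
force: [1.0, 0.7, -5.1]
grip_width: 0.005
```

Request:
arm_command(dp=[[-11,3,0],[-12,3,0],[-11,2,1],[-11,1,2],[-10,1,4],[-9,2,5],[-8,1,5],[-7,1,4],[-5,0,5],[-5,1,4],[-2,0,2],[-1,0,1]], rotation=[[0,0,-3.4],[0,0,-2.5],[0,0,-1.6],[0,0,-0.5],[0,0,0],[0,0,0],[0,0,0],[0,0,0],[0,0,0],[0,0,0],[0,0,0],[0,0,0]], hand=[0,0,0,0,0,0,0,0,0,0,0,0])

```text
clock: 8.85
tcp_pos: [0.4257, -0.158, 0.2221]
ee_rot: [-0.665, 0.747, 0.0, -0.0]
force: [-0.4, 0.9, -5.6]
grip_width: 0.0052
```

```bash
cat > look.py <<'E'
import sys,pickle
from plan import *;from plant import readout,read_camera
from h import *
s=readout.state();yx=R.from_quat(s['ee_rot']).as_matrix()[:,1];print(s['clock'],s['tcp_pos'],np.degrees(np.arctan2(yx[1],yx[0])),s['force'],s['wrist_torque'],s['grip_width'])
c=[read_camera(n) for n in('side','top')];pickle.dump(c,open(sys.argv[1]+'.pkl','wb'))
a=np.hstack([cv2.resize(d['frame'][y:y+140,x:x+100,::-1],(400,560),interpolation=cv2.INTER_CUBIC) for d,x,y in((c[0],250,140),(c[1],180,190))]);cv2.imwrite(f'pics/{sys.argv[1]}.png',a)
E
python3 look.py c4
```

```text
8.85 [ 0.42567494 -0.15799425  0.22209622] 173.39887342690622 [-0.42674876  0.93263911 -5.64648713] [ 0.06865977 -0.01486497  0.02693402] 0.005197913101427209
```

View pics/c4.png

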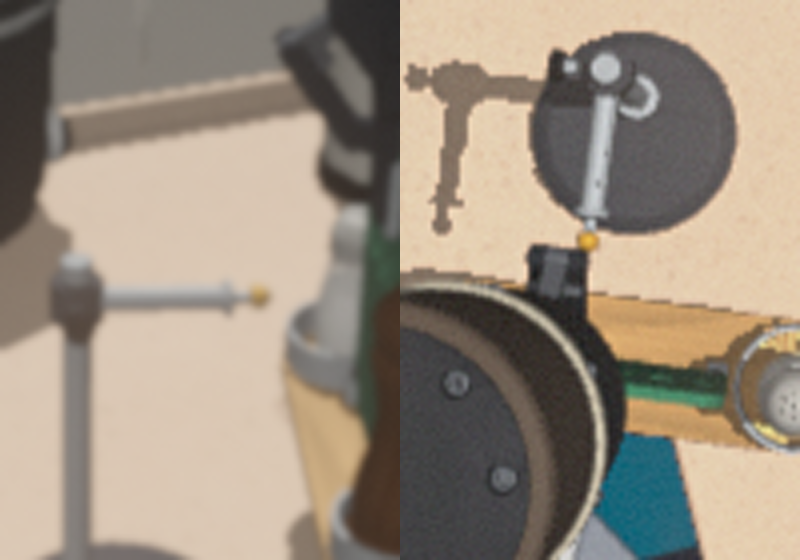

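```bash
python3 - <<'E'
from plan import *;from h import *;import pickle
S,T=pickle.load(open('c4.pkl','rb'))
m=blob(T,(60,40,15),(95,255,220),(232,270,275,300));cs=max(cv2.findContours(m,0,2)[0],key=cv2.contourArea)
print(cv2.boundingRect(cs),cv2.minAreaRect(cs))
ys,xs=np.nonzero(m)
for x in range(xs.min(),xs.max()+1,4):print(x,ys[xs==x].min(),ys[xs==x].max(),end=' | ')
m=blob(T,(10,110,90),(28,255,255),(218,240,238,258));Y,X=np.nonzero(m);b=(X.mean(),Y.mean());bs=blob(S,(10,110,90),(28,255,255),(305,205,325,222));y2,x2=np.nonzero(bs);sb=(x2.mean(),y2.mean());print('\nbutton',b,sb,tri(S,sb,T,b))
a=np.radians(-6.6);ex=np.array([np.cos(a),np.sin(a)]);ey=np.array([-np.sin(a),np.cos(a)])
E=onz(T,(xs.max()+.5,ys[xs>xs.max()-3].mean()),.247)[:2];Bt=onz(T,b,.19)[:2]
print('end',E,'lateral keyhole minus button',((E-Bt)@ey+.075)*1000,'plate x before button centroid',(E-Bt)@ex*1000)
tcp=np.array([.4257,-.158]);print('end pred from tcp',tcp-(.0767)*ey)
# calibration of side view from d0: plate corner rows/cols with plate from gripper
G=np.array([.4294,-.3703])
a2=np.radians(-17.4);u=np.array([np.cos(a2),np.sin(a2)]);nrm=np.array([-u[1],u[0]])
d=pickle.load(open('d0.pkl','rb'))
for off in(-76.7+0,31.3):
    p=G+u*off/1000
    print('side pred corner(front)',proj(d['side'],[*(p+nrm*.003),.172]),'top',proj(d['top'],[*p,.172]))
E
```

```text
(235, 281, 26, 11) ((247.4148712158203, 286.0391845703125), (26.09773826599121, 7.4342169761657715), 8.972626686096191)
235 281 283 | 239 281 288 | 243 282 289 | 247 283 289 | 251 283 290 | 255 285 291 | 259 284 291 | 
button (np.float64(226.43478260869566), np.float64(250.0)) (np.float64(314.5), np.float64(213.5)) (array([ 0.4894164 , -0.16688498,  0.18893982]), np.float64(0.0016384000818945327))
end [ 0.41780013 -0.23708531] lateral keyhole minus button -2.9563129740808742 plate x before button centroid -62.2722771683644
end pred from tcp [ 0.41688432 -0.23419169]
side pred corner(front) [354.84786634 178.5622753 ] top [316.6828914  317.92349566]
side pred corner(front) [306.82972926 175.08687561] top [333.28206717 266.19127409]
```

```bash
python3 - <<'E'
from h import *;import pickle
S,T=pickle.load(open('c4.pkl','rb'))
f=T['frame'].astype(int)
print('G cols',list(range(250,266)))
for r in range(280,295):print(r,' '.join(f'{f[r,c,0]:3d}/{f[r,c,1]:3d}' for c in range(250,266)))
d=pickle.load(open('d0.pkl','rb'))['top']['frame'].astype(int)
print()
for r in(275,285,295,305):print(r,' '.join(f'{c}:{d[r,c,0]}/{d[r,c,1]}' for c in range(316,340)))
print(proj(T,[.489,-.268,0]), proj(T,[.4257-.0767*.1149,-.158-.0767*.9934,.25]))
E
```

```text
G cols [250, 251, 252, 253, 254, 255, 256, 257, 258, 259, 260, 261, 262, 263, 264, 265]
280 201/160 206/158 181/142 127/101 124/ 98 125/101 110/ 87  98/ 89 103/ 92 106/ 93 103/ 92 109/ 93 109/ 87 116/ 92 115/ 97 113/104
281 164/133 188/149 129/105 108/ 88 113/ 89 111/ 92 109/ 92 106/106 108/107 107/103 102/102 107/ 99 108/ 92 122/ 99 112/100 110/106
282  73/ 73  76/ 74  59/ 65  67/ 69  70/ 73  81/ 77  87/ 79  81/ 83  76/ 78  80/ 80  97/ 97 105/103 108/ 89 123/101 112/109 100/ 91
283  46/ 58  48/ 59  50/ 62  51/ 59  48/ 56  60/ 67  58/ 64  65/ 73  61/ 62  60/ 61  63/ 66  88/ 91 105/ 88 119/101 115/112 105/ 89
284  50/ 62  56/ 66  48/ 58  49/ 61  54/ 64  59/ 70  53/ 63  52/ 62  51/ 59  56/ 67  49/ 61  66/ 70 109/ 90 117/101 114/110 109/ 93
285  49/ 59  51/ 61  51/ 60  53/ 68  55/ 74  59/ 80  57/ 71  51/ 64  52/ 64  60/ 69  53/ 59  70/ 71 113/ 95 106/ 97 106/103 113/ 91
286  49/ 61  51/ 62  47/ 58  51/ 63  55/ 69  59/ 73  56/ 76  59/ 77  56/ 67  54/ 63  56/ 65  72/ 74 119/ 96 109/103  98/ 94 119/ 95
287  60/ 93  54/ 79  53/ 80  59/ 78  58/ 74  53/ 71  56/ 70  53/ 65  52/ 64  54/ 65  57/
[... 1404 characters left out ...]
 332:167/145 333:187/148 334:195/153 335:192/151 336:198/154 337:199/158 338:195/165 339:217/186
295 316:111/89 317:75/75 318:67/72 319:61/64 320:69/70 321:68/71 322:67/73 323:68/71 324:63/70 325:69/87 326:82/134 327:89/139 328:103/135 329:168/143 330:182/144 331:187/146 332:186/147 333:199/157 334:196/159 335:217/187 336:221/195 337:218/191 338:221/196 339:218/191
305 316:61/67 317:65/72 318:63/71 319:66/68 320:64/72 321:61/69 322:73/101 323:82/131 324:88/136 325:127/141 326:195/153 327:195/152 328:180/141 329:181/144 330:189/148 331:193/159 332:218/190 333:220/193 334:220/193 335:219/192 336:219/192 337:220/196 338:217/191 339:218/189
[277.86387011 250.55981067] [258.86301931 289.51967608]
```

```bash
python3 - <<'E'
from h import *;import pickle
S,T=pickle.load(open('c4.pkl','rb'))
im=cv2.imread('pics/c3.png').astype(int)
G=np.array([.4294,-.3703]);a=np.radians(-17.4);u=np.array([np.cos(a),np.sin(a)]);n=np.array([-u[1],u[0]])
for off in(-60,-30,-10-30,20):
    for z in(.1863,):
        p=proj(S,[*(G+u*off/1000),z]);q=((p-[240,130]+.5)*4-.5)
        # edge in zoomed column near q
        c=int(round(q[0])); col=im[int(q[1])-30:int(q[1])+30,c-1:c+2].mean(1); r=np.arange(int(q[1])-30,int(q[1])+30)
        g=col[:,1]-col[:,2]; print(off,p.round(2),'pred row(zoom)',q.round(1),[(int(a),int(b),int(cc)) for a,b,cc in zip(r[::3],g[::3],col[::3,1])])
# keyhole openings light: pred location of keyhole 3 (y=0) centre opening
for off in(-22.7,-1.7,): 
    for z in (.0143+.110,.0143+.125): print('kh',off,((proj(S,[*(G+u*off/1000),z])-[240,130]+.5)*4-.5))
# px per mm of z at button
print(proj(S,[.489,-.166,.19]),proj(S,[.489,-.166,.195]),proj(S,[.489,-.171,.19]))
E
```

```text
-60 [347.89 171.63] pred row(zoom) [433.1 168. ] [(138, -4, 131), (141, -3, 131), (144, -4, 131), (147, -4, 131), (150, -5, 131), (153, -4, 131), (156, -2, 132), (159, 2, 132), (162, 10, 132), (165, 20, 128), (168, 30, 119), (171, 33, 105), (174, 30, 94), (177, 28, 89), (180, 28, 87), (183, 28, 87), (186, 28, 88), (189, 28, 88), (192, 28, 88), (195, 29, 88)]
-30 [334.44 170.68] pred row(zoom) [379.2 164.2] [(134, -4, 113), (137, -4, 112), (140, -3, 113), (143, -3, 114), (146, -4, 114), (149, -4, 114), (152, -2, 115), (155, 2, 117), (158, 11, 121), (161, 21, 122), (164, 29, 118), (167, 32, 108), (170, 30, 97), (173, 28, 92), (176, 26, 89), (179, 26, 89), (182, 26, 89), (185, 26, 89), (188, 26, 89), (191, 27, 90)]
-40 [338.91 171.  ] pred row(zoom) [397.2 165.5] [(135, -3, 122), (138, -4, 122), (141, -4, 122), (144, -4, 122), (147, -4, 122), (150, -4, 122), (153, -2, 123), (156, 0, 124), (159, 9, 127), (162, 21, 127), (165, 30, 122), (168, 34, 110), (171, 31, 96), (174, 27, 89), (177, 27, 88), (180, 27, 89), (183, 27, 89), (186, 27, 88), (189, 26, 88), (192, 26, 89)]
20 [312.2  169.11] pred row(zoom) [290.3 157.9] [(127, -16, 135), (130, -15, 121), (133, -14, 117), (136, -13, 115), (139, -14, 115), (142, -15, 114), (145, -14, 114), (148, -11, 113), (151, -3, 115), (154, 10, 117), (157, 24, 120), (160, 30, 114), (163, 28, 103), (166, 25, 94), (169, 24, 92), (172, 24, 92), (175, 24, 92), (178, 23, 91), (181, 23, 91), (184, 24, 92)]
kh -22.7 [359.28554521 262.20665131]
kh -22.7 [360.92443953 238.76813257]
kh -1.7 [322.8929919  259.40725032]
kh -1.7 [324.29053309 236.00332324]
[315.29215153 213.2243735 ] [315.42283266 210.85809213] [314.70182279 211.94920598]
```

The side camera agrees with the robot frame to well under a pixel, which puts the button axis at z ≈ 0.190. In the top view the keyhole sits about 0.8 mm to one side. I'll correct that and feel my way in.

Request:
arm_command(dp=[[-0.8,-3,0],[0,-7,0],[0,-10,0],[0,-10,0],[0,-9,0],[0,-6,0],[0,-2,0],[0,0,0]], rotation=[[0,0,0],[0,0,0],[0,0,0],[0,0,0],[0,0,0],[0,0,0],[0,0,0],[0,0,0]], hand=[0,0,0,0,0,0,0,0])

```text
clock: 9.75
tcp_pos: [0.4725, -0.1628, 0.222]
ee_rot: [-0.665, 0.747, 0.0, -0.0]
force: [-0.0, -0.4, -5.2]
grip_width: 0.0052
```

Request:
arm_command(dp=[[0,-2,0],[0,-2,0],[0,0,0]], rotation=[[0,0,0],[0,0,0],[0,0,0]], hand=[0,0,0])

```text
clock: 10.05
tcp_pos: [0.4766, -0.1632, 0.2225]
ee_rot: [-0.665, 0.747, -0.0, 0.0]
force: [0.3, 0.6, -4.9]
grip_width: 0.0048
```

Request:
arm_command(dp=[[0,-2,0],[0,-1,0],[0,0,0]], rotation=[[0,0,0],[0,0,0],[0,0,0]], hand=[0,0,0])

```text
clock: 10.35
tcp_pos: [0.4795, -0.1635, 0.2223]
ee_rot: [-0.665, 0.747, -0.0, 0.0]
force: [0.4, 0.4, -5.4]
grip_width: 0.005
```

Request:
arm_command(dp=[[0,-2,0],[0,-1,0],[0,0,0]], rotation=[[0,0,0],[0,0,0],[0,0,0]], hand=[0,0,0])

```text
clock: 10.65
tcp_pos: [0.4825, -0.1639, 0.2223]
ee_rot: [-0.665, 0.747, 0.0, -0.0]
force: [0.3, 0.8, -5.4]
grip_width: 0.0053
```

Request:
arm_command(dp=[[0,-1,0],[0,-1,0],[0,0,0]], rotation=[[0,0,0],[0,0,0],[0,0,0]], hand=[0,0,0])

```text
clock: 10.95
tcp_pos: [0.4844, -0.1641, 0.2222]
ee_rot: [-0.665, 0.747, 0.0, -0.0]
force: [0.2, 0.9, -5.5]
grip_width: 0.0053
```

Request:
arm_command(dp=[[0,-1,0],[0,-1,0],[0,0,0]], rotation=[[0,0,0],[0,0,0],[0,0,0]], hand=[0,0,0])

```text
clock: 11.25
tcp_pos: [0.4861, -0.164, 0.222]
ee_rot: [-0.665, 0.747, 0.0, -0.0]
force: [-2.5, 2.5, -5.5]
grip_width: 0.0051
```

Request:
arm_command(dp=[[0,-1,0],[0,-1,0],[0,0,0]], rotation=[[0,0,0],[0,0,0],[0,0,0]], hand=[0,0,0])

```text
clock: 11.55
tcp_pos: [0.4882, -0.164, 0.2219]
ee_rot: [-0.665, 0.747, 0.001, 0.0]
force: [-1.6, 4.3, -6.6]
grip_width: 0.005
```

Request:
arm_command(dp=[[-0.7,0,0],[0,0,0]], rotation=[[0,0,0],[0,0,0]], hand=[0,0])

```text
clock: 11.75
tcp_pos: [0.4888, -0.1638, 0.2224]
ee_rot: [-0.665, 0.747, -0.0, 0.0]
force: [-0.2, 3.3, -6.8]
grip_width: 0.0052
```

Request:
arm_command(dp=[[0,-1,0],[0,-1,0],[0,0,0]], rotation=[[0,0,0],[0,0,0],[0,0,0]], hand=[0,0,0])

```text
clock: 12.05
tcp_pos: [0.4907, -0.1641, 0.2224]
ee_rot: [-0.665, 0.747, -0.0, 0.0]
force: [-1.0, 3.3, -4.7]
grip_width: 0.005
```

Request:
arm_command(dp=[[-0.8,0,0],[0,0,0]], rotation=[[0,0,0],[0,0,0]], hand=[0,0])

```text
clock: 12.25
tcp_pos: [0.4907, -0.1637, 0.2225]
ee_rot: [-0.665, 0.747, -0.0, -0.0]
force: [0.3, 1.2, -5.9]
grip_width: 0.0051
```

Request:
arm_command(dp=[[0,-1,0],[0,-1,0],[0,0,0]], rotation=[[0,0,0],[0,0,0],[0,0,0]], hand=[0,0,0])

```text
clock: 12.55
tcp_pos: [0.4928, -0.1638, 0.2224]
ee_rot: [-0.665, 0.747, -0.0, 0.0]
force: [0.9, -0.1, -5.2]
grip_width: 0.0047
```

Request:
arm_command(dp=[[0,-1,0],[0,-1,0],[0,-1,0],[0,0,0]], rotation=[[0,0,0],[0,0,0],[0,0,0],[0,0,0]], hand=[0,0,0,0])

```text
clock: 12.95
tcp_pos: [0.4957, -0.1639, 0.2224]
ee_rot: [-0.665, 0.747, -0.0, 0.0]
force: [0.2, -0.6, -5.2]
grip_width: 0.0053
```

Request:
arm_command(dp=[[0,-1,0],[0,-1,0],[0,-1,0],[0,0,0]], rotation=[[0,0,0],[0,0,0],[0,0,0],[0,0,0]], hand=[0,0,0,0])

```text
clock: 13.35
tcp_pos: [0.4986, -0.1642, 0.2223]
ee_rot: [-0.665, 0.747, -0.0, -0.0]
force: [0.6, 0.6, -5.0]
grip_width: 0.0049
```

Request:
arm_command(dp=[[0,-1,0],[0,-1,0],[0,0,0]], rotation=[[0,0,0],[0,0,0],[0,0,0]], hand=[0,0,0])

```text
clock: 13.65
tcp_pos: [0.4998, -0.1645, 0.2221]
ee_rot: [-0.665, 0.747, 0.001, -0.001]
force: [-3.1, 0.5, -4.1]
grip_width: 0.0052
```

Request:
arm_command(dp=[[-0.7,1.3,0],[0,0,0]], rotation=[[0,0,0],[0,0,0]], hand=[0,0])

```text
clock: 13.85
tcp_pos: [0.4995, -0.1636, 0.2224]
ee_rot: [-0.665, 0.747, -0.0, 0.0]
force: [0.3, -1.6, -5.6]
grip_width: 0.0052
```

Request:
arm_command(dp=[[0,0,1.5],[0,0,1.5],[0,0,1.5],[0,0,0]], rotation=[[0,0,0],[0,0,0],[0,0,0],[0,0,0]], hand=[0,0,0,0])

```text
clock: 14.25
tcp_pos: [0.4991, -0.1636, 0.2174]
ee_rot: [-0.665, 0.747, 0.0, -0.0]
force: [-0.1, 1.3, -5.6]
grip_width: 0.0045
```

Request:
arm_command(dp=[[0,0,1.5],[0,0,1.5],[0,0,1.5],[0,0,0]], rotation=[[0,0,0],[0,0,0],[0,0,0],[0,0,0]], hand=[0,0,0,0])

```text
clock: 14.65
tcp_pos: [0.4991, -0.1636, 0.213]
ee_rot: [-0.665, 0.747, 0.0, -0.0]
force: [-0.0, 0.8, -5.9]
grip_width: 0.005
```

Free in the slot. I'll lower it the rest of the way, watching for the weight to transfer.

Request:
arm_command(dp=[[0,0,1.5],[0,0,1.5],[0,0,0]], rotation=[[0,0,0],[0,0,0],[0,0,0]], hand=[0,0,0])

```text
clock: 14.95
tcp_pos: [0.4991, -0.1636, 0.2101]
ee_rot: [-0.665, 0.747, 0.0, -0.0]
force: [-0.7, 0.2, -5.7]
grip_width: 0.005
```

Request:
arm_command(dp=[[0,0,1],[0,0,1],[0,0,0]], rotation=[[0,0,0],[0,0,0],[0,0,0]], hand=[0,0,0])

```text
clock: 15.25
tcp_pos: [0.4991, -0.1636, 0.2081]
ee_rot: [-0.665, 0.747, 0.0, -0.0]
force: [0.1, -0.1, -5.0]
grip_width: 0.0052
```

Request:
arm_command(dp=[[0,0,0.7],[0,0,0.5],[0,0,0]], rotation=[[0,0,0],[0,0,0],[0,0,0]], hand=[0,0,0])

```text
clock: 15.55
tcp_pos: [0.4992, -0.1636, 0.207]
ee_rot: [-0.665, 0.747, 0.0, -0.0]
force: [-0.7, 0.3, -5.8]
grip_width: 0.0051
```

Request:
arm_command(dp=[[0,0,0.5],[0,0,0.5],[0,0,0]], rotation=[[0,0,0],[0,0,0],[0,0,0]], hand=[0,0,0])

```text
clock: 15.85
tcp_pos: [0.4992, -0.1636, 0.206]
ee_rot: [-0.665, 0.747, 0.0, -0.0]
force: [-0.7, 0.6, -5.0]
grip_width: 0.005
```

Request:
arm_command(dp=[[0,0,0.5],[0,0,0.3],[0,0,0]], rotation=[[0,0,0],[0,0,0],[0,0,0]], hand=[0,0,0])

```text
clock: 16.15
tcp_pos: [0.4993, -0.1636, 0.2054]
ee_rot: [-0.665, 0.747, -0.0, 0.0]
force: [-0.3, 0.8, -3.7]
grip_width: 0.0049
```

Request:
arm_command(dp=[[0,0,0.4],[0,0,0],[0,0,0]], rotation=[[0,0,0],[0,0,0],[0,0,0]], hand=[0,0,0])

```text
clock: 16.45
tcp_pos: [0.4993, -0.1637, 0.2052]
ee_rot: [-0.665, 0.747, -0.0, 0.0]
force: [-0.9, 0.3, -1.6]
grip_width: 0.0052
```

```bash
python3 look.py c5
```

```text
16.45 [ 0.49933602 -0.16368635  0.20523151] 173.39464502808306 [-0.85313947  0.28933953 -1.60456391] [ 0.15680591  0.41543836 -0.02159244] 0.005150790640291741
```

View pics/c5.png

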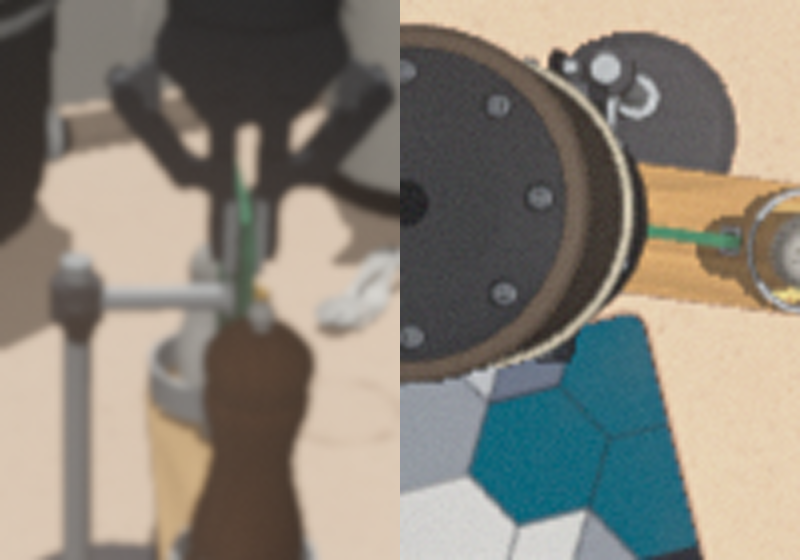

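Request:
arm_command(dp=[[0,0,0.3],[0,0,0],[0,0,0]], rotation=[[0,0,0],[0,0,0],[0,0,0]], hand=[0,0,0], squeeze=20)

```text
clock: 16.85
tcp_pos: [0.4994, -0.1637, 0.205]
ee_rot: [-0.665, 0.747, -0.0, 0.0]
force: [-2.6, 0.7, 2.2]
grip_width: 0.0043
```

Request:
arm_command(dp=[[0,0,0],[0,0,0],[0,0,0],[0,0,0],[0,0,0]], rotation=[[0,0,0],[0,0,0],[0,0,0],[0,0,0],[0,0,0]], hand=[6,7,8,9,10])

```text
clock: 17.35
tcp_pos: [0.4993, -0.1636, 0.2046]
ee_rot: [-0.665, 0.747, -0.0, 0.0]
force: [0.3, -0.1, 0.2]
grip_width: 0.0097
```

```bash
python3 look.py c6
```

```text
17.35 [ 0.49933225 -0.16361271  0.20455884] 173.39374014792818 [ 0.34713774 -0.08822377  0.17262566] [ 0.0889378  -0.02839887  0.03453661] 0.00974297891746555
```

View pics/c6.png

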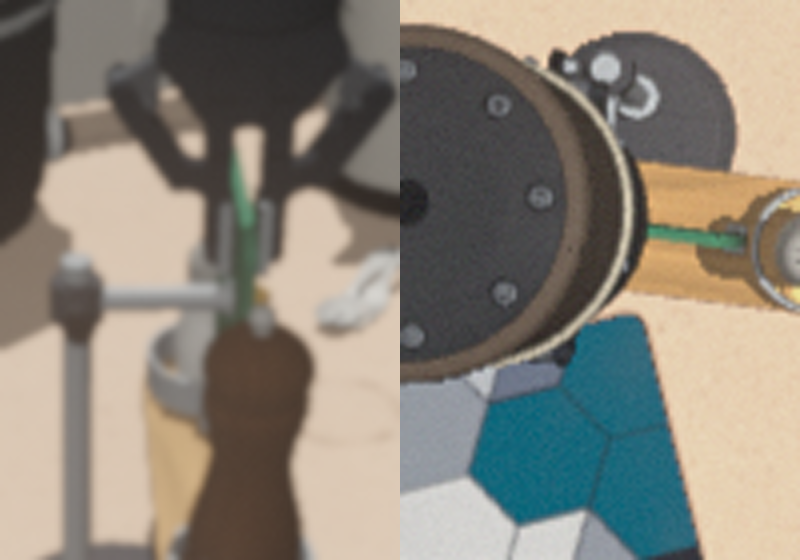

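Request:
arm_command(dp=[[0,0,0],[0,0,0],[0,0,0],[0,0,0],[0,0,-4],[0,0,-8],[0,0,-15],[0,0,-20],[0,0,-25],[0,0,-25],[0,0,-15],[0,0,0]], rotation=[[0,0,0],[0,0,0],[0,0,0],[0,0,0],[0,0,0],[0,0,0],[0,0,0],[0,0,0],[0,0,0],[0,0,0],[0,0,0],[0,0,0]], hand=[15,22,30,40,40,40,40,40,40,40,40,40])

```text
clock: 18.65
tcp_pos: [0.5003, -0.1639, 0.3199]
ee_rot: [-0.665, 0.747, -0.002, 0.002]
force: [0.4, -0.3, -0.9]
grip_width: 0.04
```

Request:
arm_command(dp=[[0,15,0],[0,25,0],[0,30,0],[0,15,0],[0,0,0]], rotation=[[0,0,0],[0,0,0],[0,0,0],[0,0,0],[0,0,0]], hand=[40,40,40,40,40])

```text
clock: 19.15
tcp_pos: [0.4127, -0.1537, 0.3169]
ee_rot: [-0.665, 0.747, -0.0, 0.001]
force: [0.7, 0.4, 1.0]
grip_width: 0.0399
```

```bash
python3 look.py c7; python3 - <<'E'
import pickle,cv2,numpy as np
c=pickle.load(open('c7.pkl','rb'))
cv2.imwrite('pics/c7b.png',np.hstack([cv2.resize(c[0]['frame'][130:330,240:380,::-1],(400,571),interpolation=cv2.INTER_CUBIC),cv2.resize(c[1]['frame'][180:320,180:278,::-1],(400,571),interpolation=cv2.INTER_CUBIC)]))
E
```

```text
19.15 [ 0.41274328 -0.15371554  0.31693038] 173.39932115452314 [0.6675034  0.40868759 1.04003409] [-0.02330299  0.03097821  0.01709785] 0.03988065379555106
```

View pics/c7b.png

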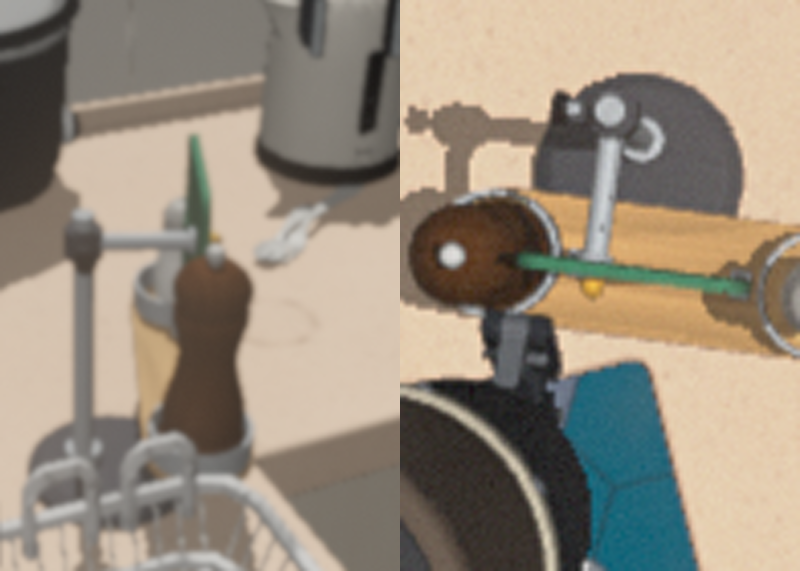

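```bash
python3 look.py c8; python3 - <<'E'
from h import *;import pickle
S,T=pickle.load(open('c8.pkl','rb'));S7,_=pickle.load(open('c7.pkl','rb'))
print('motion side',np.abs(S['frame'][180:260,290:330].astype(int)-S7['frame'][180:260,290:330]).mean())
a=np.radians(-6.6);ex=np.array([np.cos(a),np.sin(a)]);ey=np.array([-np.sin(a),np.cos(a)]);G=np.array([.4993,-.1636])
for tilt in(-3,0,3):
    t=np.tan(np.radians(tilt))
    print(tilt,[proj(S,[*(G+ey*l),.2355+t*(l+.0017)]).round(1).tolist() for l in(.0313,.022,-.068,-.0767)])
m=blob(S,(60,50,25),(95,255,255),(295,170,325,225));ys,xs=np.nonzero(m)
for r in range(ys.min(),ys.max()+1,2):
    q=xs[ys==r]; 
    if len(q): print(r,q.min(),q.max(),S['frame'][r,q,1].tolist())
E
```

```text
19.25 [ 0.41470965 -0.1537952   0.31683434] 173.40718119990305 [ 0.15825984 -0.14657498  0.12316514] [ 0.07512757 -0.03682613 -0.00805229] 0.03986279259628388
motion side 0.37104166666666666
-3 [[313.0, 200.9], [312.4, 198.2], [307.8, 174.9], [307.4, 172.9]]
0 [[313.0, 200.0], [312.5, 197.6], [307.7, 176.6], [307.3, 174.7]]
3 [[313.1, 199.1], [312.5, 197.0], [307.7, 178.2], [307.2, 176.6]]
179 307 308 [132, 143]
181 307 308 [124, 137]
183 308 309 [130, 146]
185 308 309 [123, 140]
187 308 310 [111, 132, 147]
189 308 310 [102, 125, 141]
191 309 310 [118, 136]
193 309 311 [106, 128, 143]
195 310 311 [123, 139]
197 310 312 [113, 132, 146]
199 310 312 [103, 120, 133]
201 311 311 [107]
```

Request:
arm_command(dp=[[0,10,-10],[0,0,0],[0,0,0],[0,0,0],[0,0,0],[0,0,0],[0,0,0],[0,0,0],[0,0,0],[0,0,0]], rotation=[[0,0,0],[0,0,0],[0,0,0],[0,0,0],[0,0,0],[0,0,0],[0,0,0],[0,0,0],[0,0,0],[0,0,0]], hand=[40,40,40,40,40,40,40,40,40,40])

```text
clock: 20.35
tcp_pos: [0.4048, -0.1527, 0.3266]
ee_rot: [-0.665, 0.747, 0.0, -0.0]
force: [0.3, -0.5, 1.1]
grip_width: 0.04
```

```bash
python3 look.py c9; python3 - <<'E'
from h import *;import pickle
from plant import sign_off
S,T=pickle.load(open('c9.pkl','rb'));S8,T8=pickle.load(open('c8.pkl','rb'))
d=lambda A,B,b:np.abs(A['frame'][b[1]:b[3],b[0]:b[2]].astype(int)-B['frame'][b[1]:b[3],b[0]:b[2]]).mean().round(2)
D0=pickle.load(open('d0.pkl','rb'))
print('side caddy',d(S,S8,(285,180,330,300)),'top shaker',d(T,T8,(240,235,290,270)),'bystanders vs start',d(T,D0['top'],(290,140,390,200)),d(T,D0['top'],(185,115,220,150)))
print(sign_off())
E
```

```text
20.35 [ 0.40484606 -0.15269514  0.3265759 ] 173.38895990861974 [ 0.29435183 -0.51747194  1.12537085] [-0.01010016  0.06224736  0.00188365] 0.0399777661150731
side caddy 0.55 top shaker 3.05 bystanders vs start 6.72 6.93
the job is handed in; nothing more can be done
None
```

The caddy is hanging on the button by the keyhole 21 mm off centre on the mill's side, and the job was handed in at 20.35 s. I picked that keyhole because the load's centre of mass sits about 21.6 mm towards the mill.

**How it went on:** The opening passed over the button after two small sideways corrections, with contact forces of about 4 N. I advanced until the plate touched the shoulder, backed off 1.3 mm and lowered it about 17 mm until the neck carried the weight. Then I let go and withdrew upwards.

**Last checks:**
- **Hang:** The picture after release shows the plate between the shoulder and the button. Mill and shaker look upright in their wells. The caddy was still over the last second (side-view difference 0.55 grey levels).
- **Level:** The plate's top edge in the side view is level to within about 3°. The rounded corners don't allow a finer reading, and the far end hints at a 2–3° dip on the shaker side.
- **Other items:** This check was inconclusive. The top-view areas around the mugs and tumbler and around the timer differ from the start by about 7 grey levels. The top view also changed by about 3 levels between the last two pictures. I did not look into the cause; the robot's planned path stayed clear of all of them, and no unexpected forces showed.
- **Camera disagreement:** While I was measuring, the two cameras put the plate about 8 mm apart. A later side-view check matched the robot's own position to well under a pixel. The gripper may have nudged the caddy a few millimetres when it closed.

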